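# Sort mixed bottle preforms by colour and reject the short shot

## Robot

A 6-joint arm with a two-finger parallel gripper is mounted at the origin on the work surface. World frame = base frame: x ahead of the robot, y to its left, z up, the work surface at z = 0. Lengths are in m, angles in degrees, forces in N, time in s.
With the tool pointing down it reaches from about 0.4 to 0.925 m from the base axis. Payload 3.4 kg.
Tool frame: the origin (TCP) lies midway between the tips of the shut fingers; the grasp point (between the pads) lies 19 mm behind it (arm.pinch_z is the distance from the TCP to the grasp point, in m); z points along the fingers, y is the line along which they close (so a half turn about z gives the same grasp; the last joint's range is limited). The gripper opens to 85 mm and grips with 20 to 120 N. Pads are 22 mm wide; open, the fingers measure 114 mm over their backs; the gripper's body (76 mm by 85 mm) begins 54 mm behind the grasp point. The pads swing forward as they close: fully open they stand 13 mm farther back than shut.
Start: joints at [60.648, 17.578, 86.31, -0, 76.112, -4.211], TCP at [0.244, 0.521, 0.231] pointing down, gripper open.
Joint ranges: [-179.03, 179.03], [-60, 130.46], [8.19, 133.38], [-81.62, 261.62], [5.75, 156.47], [-153.77, 153.77]. Speed limits (degrees/s): [147.25, 147.25, 180, 180, 180, 180].

## Interface

Orientations are given as [roll, pitch, yaw] about the fixed x, y, z axes, in that order (R = Rz(yaw) Ry(pitch) Rx(roll)).
In Python, from plant import readout, grab_frame, camera_model, arm gives the robot as it stands.
- The arm moves only by the tool carry_out, never from a script. Its argument "steps" is one flat list of numbers, 7 for each row, row after row: the shift along the tool's x, y, z each as a share of 300 mm, from -1 to 1, then the turn, a rotation vector about the tool's x, y, z each as a share of 90 degrees, from -1 to 1, then the opening, from -1 (shut) to 1 (fully open). In form: [dx, dy, dz, wx, wy, wz, jaw, dx, dy, dz, wx, wy, wz, jaw, ...]. A call has 1 to 20 rows; each row is the pose to reach, as a shift and turn from the pose commanded when the call began, along the tool's axes at that moment; what a row does not reach only later rows make up. A row lasts 1/8 s, in which the tool goes at most 62.5 mm and 10.7 degrees, less where a joint would pass 70% of its speed; a pose out of reach is approached as far as the arm can. A call with a number of a shift or a turn outside -1 to 1 is refused whole. A call with a gripper value outside its range is refused whole. The fingers move at their own pace and stop on an object; "newtons" is the grip in N (left out, the last holds). Time passes only in rows, so rows that repeat a pose let the fingers close. It gives the time, the measured TCP pose, the force, the opening and the grip force at its end, in the units of the state.
- readout.read_state(): the state, without advancing time (a new reading comes with each control period).
- grab_frame(name): name is "scene" or "side" or "wrist"; returns the picture (400x640x3 uint8, red, green, blue); there is no depth.
- camera_model(name): a dict with "fx", "fy", "cx", "cy" (pixels), "R" (3x3) and "t" (3): a world point X has camera coordinates R X + t. Camera axes: x right, y down, z forward; pixel columns grow to the right and rows downward; lengths in m; the calibration is good to about 2 mm. The wrist camera is an equidistant fisheye: a pixel r from the principal point sees the ray r / f radians off the axis. A picture is of the moment at which its call begins: read the wrist's pose just before it. camera_model takes no time and is no camera call; for the wrist camera it gives the pose at the moment of the call.
- arm.sign_off(): hands the job in; it is judged then, once.
The state is a dict: "time": time; "joint_pos": joint angles; "dq": joint speeds; "joint_torque": joint torques, N m; "position": TCP position; "orientation": TCP orientation; "force": force on the tool from outside, world axes, zero at the start; "moment": the same for the moment, N m; "width": opening from 0.0 (shut) to 1.0 (fully open); "grip_force": force on a finger pad.
Only numpy, scipy, OpenCV 4.12 (cv2) and the standard library are available. Lean on these libraries where they do the work, as an engineer would, in place of code of your own. Each camera call takes 0.05 s, during which the arm holds its last target. There are 200 camera calls.

## Task

Sort the five loose preforms on the grey mat: put each good one into the blue tray that carries a sample of its own colour (both green ones share theirs), and the short shot, the stubby green one without ring or thread, into the red reject tray. Lay every preform down flat on its tray's floor, none on top of another and none dropped, since they scuff. Leave the folding magnifier where it stands.

Things in the scene. Friction and masses are not known exactly. Their poses are not given: they have to be found in the camera images.
- preform_clear: Clear plastic bottle preform on the mat: tube 96 mm long, closed round end, threaded open neck. Origin on its axis at mid-length, 14 mm above its support; x along the tube to the neck (y, z turn as it rolls). Body 23 mm thick (grip there); support ring 33 mm across, 28 mm from the origin to the neck; thread 27 mm. Lies on ring and closed end, axis rising 5 degrees to the neck. 26 g; can roll.
- preform_green_a: Green plastic bottle preform on the mat: tube 96 mm long, closed round end, threaded open neck. Origin on its axis at mid-length, 14 mm above its support; x along the tube to the neck (y, z turn as it rolls). Body 23 mm thick (grip there); support ring 33 mm across, 28 mm from the origin to the neck; thread 27 mm. Lies on ring and closed end, axis rising 5 degrees to the neck. 26 g; can roll.
- preform_green_b: Green plastic bottle preform on the mat: tube 96 mm long, closed round end, threaded open neck. Origin on its axis at mid-length, 14 mm above its support; x along the tube to the neck (y, z turn as it rolls). Body 23 mm thick (grip there); support ring 33 mm across, 28 mm from the origin to the neck; thread 27 mm. Lies on ring and closed end, axis rising 5 degrees to the neck. 26 g; can roll.
- preform_amber: Amber plastic bottle preform on the mat: tube 96 mm long, closed round end, threaded open neck. Origin on its axis at mid-length, 14 mm above its support; x along the tube to the neck (y, z turn as it rolls). Body 23 mm thick (grip there); support ring 33 mm across, 28 mm from the origin to the neck; thread 27 mm. Lies on ring and closed end, axis rising 5 degrees to the neck. 26 g; can roll.
- short_shot: Faulty preform of green plastic (a short shot): 72 mm long, 23 mm thick, round closed end, the other end open and ragged, with no support ring and no thread. Origin on its axis at mid-length, 11.5 mm above what it lies on; x axis along the tube towards the ragged end (y and z turn as it rolls). About 18 g; it can roll.
- tray_clear: Fixed open blue tray. Origin at the centre of its underside, on the bench; z up, x away from the robot (yawed a little). Inside 126 mm along x by 150 mm along y, floor 4 mm above the origin, walls 4 mm thick, rim 40 mm above the bench. A sample clear preform is fixed in an aluminium clip outside its far (+x) wall, lying along y, up to 48 mm above the bench; it stays there.
- tray_green: Fixed open blue tray. Origin at the centre of its underside, on the bench; z up, x away from the robot (yawed a little). Inside 126 mm along x by 150 mm along y, floor 4 mm above the origin, walls 4 mm thick, rim 40 mm above the bench. A sample green preform is fixed in an aluminium clip outside its far (+x) wall, lying along y, up to 48 mm above the bench; it stays there.
- tray_amber: Fixed open blue tray. Origin at the centre of its underside, on the bench; z up, x away from the robot (yawed a little). Inside 126 mm along x by 150 mm along y, floor 4 mm above the origin, walls 4 mm thick, rim 40 mm above the bench. A sample amber preform is fixed in an aluminium clip outside its far (+x) wall, lying along y, up to 48 mm above the bench; it stays there.
- tray_reject: Fixed open red tray. Origin at the centre of its underside, on the bench; z up, x away from the robot (yawed a little). Inside 126 mm along x by 150 mm along y, floor 4 mm above the origin, walls 4 mm thick, rim 40 mm above the bench. The reject tray; it has no sample.
- loupe: Small folding magnifier of dark metal standing among the preforms: 38 x 38 mm, 43 mm tall, brass-ringed lens on top, loose. Origin at the centre of its underside. The loose things stand on a grey mat, its top 2 mm above the bench; so does a steel tally counter, 44 mm across, 40 mm tall.
Mind the look-alikes: they are no part of the job. Of the things that look like the preform_amber, take the one that is farthest to the robot's right at the start. What is shaped like the short_shot but black is not meant.

How it is judged (in metres and radians):
At the end, for the whole second after the job is handed in: Each good preform lies in the tray with its colour's sample, the short shot in the red tray: centre within 55 mm (x) and 68 mm (y) of the tray's centre, under 26 mm above its underside, axis within 11 degrees of level, at rest (under 20 mm/s and 0.5 rad/s) (x of preform_clear in the frame of tray_clear between -0.055 and 0.055 m and y of preform_clear in the frame of tray_clear between -0.068 and 0.068 m and z of preform_clear in the frame of tray_clear between 0.008 and 0.026 m and angle between preform_clear's own x axis and vertical between 1.37 and 1.77 rad and linear speed of each of preform_clear, preform_green_a, preform_green_b, preform_amber, short_shot below 0.02 m/s and angular speed of each of preform_clear, preform_green_a, preform_green_b, preform_amber, short_shot below 0.5 rad/s and x of preform_green_a in the frame of tray_green between -0.055 and 0.055 m and y of preform_green_a in the frame of tray_green between -0.068 and 0.068 m and z of preform_green_a in the frame of tray_green between 0.008 and 0.026 m and angle between preform_green_a's own x axis and vertical between 1.37 and 1.77 rad and x of preform_green_b in the frame of tray_green between -0.055 and 0.055 m and y of preform_green_b in the frame of tray_green between -0.068 and 0.068 m and z of preform_green_b in the frame of tray_green between 0.008 and 0.026 m and angle between preform_green_b's own x axis and vertical between 1.37 and 1.77 rad and x of preform_amber in the frame of tray_amber between -0.055 and 0.055 m and y of preform_amber in the frame of tray_amber between -0.068 and 0.068 m and z of preform_amber in the frame of tray_amber between 0.008 and 0.026 m and angle between preform_amber's own x axis and vertical between 1.37 and 1.77 rad and x of short_shot in the frame of tray_reject between -0.055 and 0.055 m and y of short_shot in the frame of tray_reject between -0.068 and 0.068 m and z of short_shot in the frame of tray_reject between 0.008 and 0.026 m and angle between short_shot's own x axis and vertical between 1.37 and 1.77 rad); the robot touches nothing.
It fails at once if the folding magnifier is shifted by more than 20 mm (distance of loupe from where it was at the start of the episode above 0.02 m).
It fails at once if a preform is dropped: it moves faster than 0.8 m/s out of the fingers (a fall of about 33 mm) ((linear speed of preform_clear above 0.8 m/s and contact force between the fingers and preform_clear below 0.05 N) or (linear speed of preform_green_a above 0.8 m/s and contact force between the fingers and preform_green_a below 0.05 N) or (linear speed of preform_green_b above 0.8 m/s and contact force between the fingers and preform_green_b below 0.05 N) or (linear speed of preform_amber above 0.8 m/s and contact force between the fingers and preform_amber below 0.05 N) or (linear speed of short_shot above 0.8 m/s and contact force between the fingers and short_shot below 0.05 N)).
It also fails if it takes over 112 s, if anything falls off the work surface, if the arm or the gripper's body presses on something with over 40 N, if the wrist force passes 120 N, or if a joint passes its speed limit or range.

## Working session

There is one attempt and no reset: what is moved stays moved. The work goes in short steps, Python scripts to look and compute and a tool call to move; the robot and the scene stay as the last step left them, time stands still between calls to the robot, and variables do not carry over. Pictures are saved under pics/ and viewed, at most 14 in all, crops included, and the job is handed in when it is done.

Besides the shell and the picture viewer there is one more tool, called after "Request:" in YAML: its name, and indented under it one key for each argument. carry_out: Moves the arm, as the interface text tells. Its arguments: {"type":"object","properties":{"steps":{"type":"array"},"newtons":{"type":"number"}},"required":["steps"]}

```bash
mkdir -p pics && ls
python3 - <<'E'
from plant import readout, grab_frame, camera_model, arm
import cv2
print(readout.read_state(), arm.pinch_z)
for n in ("scene","side","wrist"):
    m=camera_model(n); im=grab_frame(n); cv2.imwrite(f"pics/{n}0.png",im[:,:,::-1]); print(n,m)
E
```

```text
pics
{'time': 0.0, 'joint_pos': array([ 6.06462507e+01,  1.76246110e+01,  8.63839239e+01, -3.23855350e-04,
        7.61119584e+01, -4.21158693e+00]), 'dq': array([-0.01854438, -0.01602558, -0.07885792,  0.05607091,  0.04855259,
       -0.07233575]), 'joint_torque': array([ 2.95114718e-03, -4.57555354e+01, -2.51918972e+01,  2.46697145e-04,
        1.33076333e-02, -2.18968523e-06]), 'position': array([0.24397851, 0.51989361, 0.23035733]), 'orientation': array([-1.79879809e+02, -8.53563028e-03,  1.54857907e+02]), 'force': array([ 0.1059833 ,  0.01045293, -0.27045305]), 'moment': array([0.00441014, 0.00490944, 0.00741291]), 'grip_force': 0.0, 'width': 0.9999426552616447} 0.0187
scene {'fx': 373.1114912683579, 'fy': 373.1114912683579, 'cx': 317.8993334734392, 'cy': 195.0778609800169, 'R': array([[ 0.27972993,  0.95995383,  0.01548604],
       [ 0.65189425, -0.17807053, -0.73710567],
       [-0.7048298 ,  0.21628578, -0.67560004]]), 't': array([-0.1174176 , -0.22780577,  1.3556814 ])}
side {'fx': 439.69815742998753, 'fy': 439.69815742998753, 'cx': 315.85250422963867, 'cy': 202.568224143256, 'R': array([[ 0.98320576, -0.18151178,  0.01897149],
       [-0.09473816, -0.59647777, -0.79701879],
       [ 0.15598437,  0.78183613, -0.60365647]]), 't': array([-0.4434424 ,  0.07849038,  1.38629094])}
wrist {'fx': 309.70691628693146, 'fy': 309.70691628693146, 'cx': 320.2612780983838, 'cy': 199.59595350007064, 'R': array([[ 0.42477373,  0.90529701, -0.00214621],
       [ 0.87218697, -0.40860058,  0.26895251],
       [ 0.24260497, -0.11611585, -0.96315105]]), 't': array([-0.57364023, -0.03499371,  0.37888866])}
```

View pics/scene0.png

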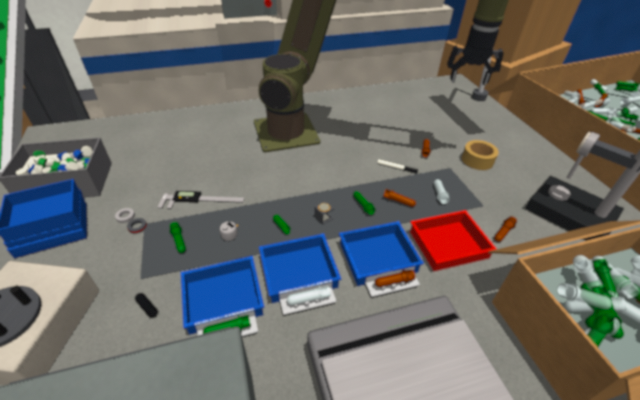

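View pics/side0.png

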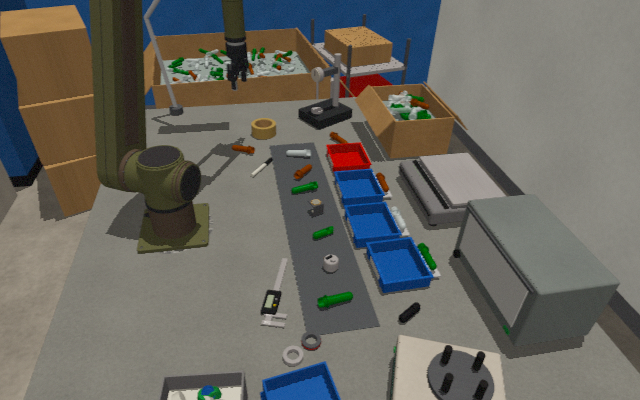

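The scene view shows the mat with a green preform at (178,237), a stubby green one at (282,224), the loupe at (323,212), another green at (364,203), an amber at (398,198) and a clear one at (441,190). The trays are green (221,293), clear (298,268), amber (379,252) and red (451,239).

There are three ambers to tell apart: (398,198) on the mat, (426,147) on the bench, and (506,229) beyond the red tray. The black stub is at (146,305). I'll triangulate all of these.

```bash
cat > h.py <<'E'
import numpy as np, cv2
from plant import readout, grab_frame, camera_model, arm
from scipy.spatial.transform import Rotation as Ro
def ray(m,uv,fish=False):
    x=(uv[0]-m['cx'])/m['fx']; y=(uv[1]-m['cy'])/m['fy']
    if fish:
        r=np.hypot(x,y); s=np.sin(r)/max(r,1e-9); d=np.array([x*s,y*s,np.cos(r)])
    else: d=np.array([x,y,1.])
    R=np.array(m['R']); d=R.T@d; return -R.T@np.array(m['t']), d/np.linalg.norm(d)
def plane(m,uv,z,fish=False):
    c,d=ray(m,uv,fish); return c+d*(z-c[2])/d[2]
def tri(rays):
    A=sum(np.eye(3)-np.outer(d,d) for c,d in rays); b=sum((np.eye(3)-np.outer(d,d))@c for c,d in rays)
    X=np.linalg.solve(A,b); return X,max(np.linalg.norm(np.cross(X-c,d)) for c,d in rays)
def masks(im):
    h=cv2.cvtColor(im,cv2.COLOR_RGB2HSV); H,S,V=cv2.split(h)
    return dict(green=(H>45)&(H<80)&(S>120)&(V>40), amber=(H>5)&(H<17)&(S>160)&(V>60), blue=(H>100)&(H<125)&(S>130)&(V>50),
      red=((H<4)|(H>174))&(S>170)&(V>80), clear=(S<50)&(V>170), dark=(V<40))
def blobs(mk,amin,amax=1e9):
    mk=cv2.morphologyEx(mk.astype(np.uint8),cv2.MORPH_CLOSE,np.ones((3,3)))
    cs,_=cv2.findContours(mk,cv2.RETR_EXTERNAL,cv2.CHAIN_APPROX_NONE); out=[]
    for c in cs:
        M=cv2.moments(c)
        if amin<M['m00']<amax: out.append((np.array([M['m10'],M['m01']])/M['m00'],M['m00'],cv2.minAreaRect(c),c))
    return out
def go(p,yaw):
    "row numbers for TCP at p, tool down, yaw of tool y-axis line (deg, mod 180), nearest turn"
    s=readout.read_state(); R0=Ro.from_euler('xyz',s['orientation'],degrees=True)
    best=None
    for k in (0,180):
        # tool down, tool y axis at angle yaw+k: y=(c,s,0), z=-Z, x=y×z
        a=np.radians(yaw+k); y=np.array([np.cos(a),np.sin(a),0]); z=np.array([0,0,-1.]); x=np.cross(y,z)
        rv=(R0.inv()*Ro.from_matrix(np.c_[x,y,z])).as_rotvec()
        if best is None or np.linalg.norm(rv)<np.linalg.norm(best): best=rv
    return np.r_[R0.inv().apply(np.array(p)-s['position'])/.3, np.degrees(best)/90].round(4).tolist()
E
cat > m.py <<'E'
from h import *
for n in ("scene","side"):
    m=camera_model(n); im=cv2.imread(f"pics/{n}0.png")[:,:,::-1]; mk=masks(np.ascontiguousarray(im))
    for k,z in (("green",.016),("amber",.016),("clear",.016),("blue",.04),("red",.04)):
        for c,a,r,_ in blobs(mk[k],40,8000):
            p=plane(m,c,z)
            if .2<p[0]<.9 and -.55<p[1]<.65: print(n,k,c.round(1),a,p.round(3)[:2], np.round(r[1],0))
E
python3 m.py
```

```text
scene green [229.1 324.2] 297.5 [ 0.708 -0.279] [11. 46.]
scene green [602.5 279.6] 526.0 [0.833 0.581] [33. 34.]
scene green [177.4 236.6] 260.0 [ 0.428 -0.38 ] [32. 11.]
scene green [281.3 224. ] 154.0 [ 0.455 -0.113] [23.  8.]
scene green [364.1 203. ] 206.0 [0.438 0.132] [28. 11.]
scene amber [395.3 278. ] 281.5 [0.697 0.109] [10. 38.]
scene amber [505.2 228.4] 187.5 [0.63  0.462] [ 9. 28.]
scene amber [398.9 197.9] 201.5 [0.445 0.237] [33.  8.]
scene amber [425.7 147.7] 89.0 [0.239 0.435] [17.  7.]
scene clear [251.5 326.2] 107.5 [ 0.725 -0.234] [12. 21.]
scene clear [577.6 304.3] 88.5 [0.871 0.473] [ 6. 18.]
scene clear [578.2 292. ] 57.5 [0.845 0.499] [15.  8.]
scene clear [307.9 298.1] 570.5 [ 0.693 -0.103] [17. 54.]
scene clear [561.1 290.4] 57.0 [0.831 0.463] [9. 8.]
scene clear [375.9 289.2] 105.5 [0.713 0.053] [14. 22.]
scene clear [408.5 284.5] 69.0 [0.721 0.131] [ 6. 25.]
scene clear [618.3 270.6] 99.5 [0.823 0.64 ] [24.  8.]
scene clear [588.6 267.8] 113.0 [0.797 0.576] [30.  8.]
scene clear [221.5 198.2] 62.0 [ 0.311 -0.257] [41.  3.]
scene clear [440.7 187.8] 61.5 [0
[... 215 characters left out ...]
 ] 3178.5 [0.625 0.092] [55. 76.]
scene red [450.4 239.4] 3201.5 [0.642 0.281] [53. 78.]
side green [333.9 299.1] 292.5 [ 0.429 -0.38 ] [12. 35.]
side green [426.8 255.5] 170.5 [ 0.731 -0.265] [29.  8.]
side green [323.  232.3] 131.5 [ 0.452 -0.115] [ 7. 22.]
side green [304.9 187.3] 153.5 [0.436 0.131] [ 8. 27.]
side amber [382.2 181.5] 90.0 [0.717 0.124] [20.  6.]
side amber [302.1 171.3] 103.5 [0.442 0.234] [ 8. 20.]
side amber [243.  148.4] 101.0 [0.235 0.435] [21.  7.]
side amber [337.4 137.9] 78.5 [0.628 0.464] [19.  7.]
side clear [398.4 216.8] 51.0 [ 0.708 -0.08 ] [21.  5.]
side blue [380.5 232.8] 5517.5 [ 0.616 -0.172] [145.  53.]
side red [347.9 156.4] 900.5 [0.625 0.274] [26. 43.]
```

View pics/wrist0.png

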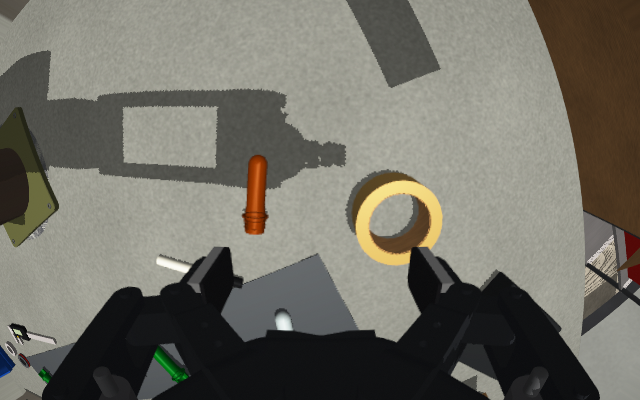

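Candidates for the amber: (398,198) at y=0.235, (426,147) at y=0.435 and (506,229) at y=0.46. The one on the mat at (398,198) is farthest to the robot's right, so it's the one meant. I'll confirm that in a crop from the wrist view. Next I move the wrist camera over the mat.

```bash
python3 -c "
from h import *
print(go((.52,.30,.30),90))"
```

```text
[-1.1443, -0.2736, -0.2311, -0.001, -0.0003, -0.2794]
```

Request:
carry_out:
  steps: [-0.2, -0.05, -0.05, 0, 0, -0.07, 1, -0.4, -0.1, -0.1, 0, 0, -0.14, 1, -0.6, -0.15, -0.15, 0, 0, -0.2, 1, -0.8, -0.22, -0.2, 0, 0, -0.28, 1, -1, -0.28, -0.23, 0, 0, -0.28, 1, -1, -0.28, -0.23, 0, 0, -0.28, 1, -1, -0.28, -0.23, 0, 0, -0.28, 1]

```text
time: 1.02
position: [0.4801, 0.3166, 0.2998]
orientation: [180.0, -0.1, 180.0]
force: [-0.2, 0.1, 0.1]
width: 1.002
grip_force: 0.0
```

```bash
cat > snap.py <<'E'
from h import *; import sys,pickle
n=sys.argv[1]; s=readout.read_state(); m=camera_model("wrist"); im=grab_frame("wrist"); cv2.imwrite(f"pics/{n}.png",im[:,:,::-1]); pickle.dump(m,open(f"pics/{n}.pkl","wb"))
print(s['time'],s['position'].round(4),s['orientation'].round(1),s['joint_pos'].round(0),np.abs(s['dq']).max())
mk=masks(im)
for k in ("green","amber","clear"):
    for c,a,r,_ in blobs(mk[k],150,12000):
        p=plane(m,c,.016,True)
        if .3<p[0]<.8 and abs(p[1])<.6: print(k,c.round(1),a,p.round(4)[:2])
E
python3 snap.py w1
```

```text
1.025 [0.4801 0.3166 0.2998] [ 1.8e+02 -1.0e-01  1.8e+02] [ 29.  15.  80.   0.  85. -61.] 2.0812429938188255
green [ 50.1 285.5] 222.5 [ 0.7334 -0.2994]
green [ 76.5 156.1] 402.0 [ 0.4511 -0.1101]
green [  4.1 159.9] 246.0 [ 0.4401 -0.373 ]
green [191.7 135.7] 935.0 [0.4341 0.13  ]
amber [396.6 266.5] 340.5 [0.6405 0.4372]
amber [261.5 139.8] 1051.5 [0.4442 0.2349]
clear [ 56.5 286. ] 2965.0 [ 0.7306 -0.2733]
clear [358.7 143.6] 1056.0 [0.4501 0.3698]
```

Request:
carry_out:
  steps: [0, -0.2, 0, 0, 0, 0, 1, 0, -0.4, 0, 0, 0, 0, 1, 0, -0.6, 0, 0, 0, 0, 1, 0, -0.8, 0, 0, 0, 0, 1, 0, -0.8, 0, 0, 0, 0, 1, 0, -0.8, 0, 0, 0, 0, 1]

```text
time: 1.82
position: [0.4798, 0.0785, 0.3001]
orientation: [179.9, -0.0, -179.9]
force: [0.6, 0.1, -0.1]
width: 1.002
grip_force: 0.0
```

```bash
python3 snap.py w2
```

```text
1.825 [0.4798 0.0785 0.3001] [ 179.9   -0.  -179.9] [  4.   8.  90.   0.  83. -86.] 1.4256762063200092
green [190.1 147.2] 640.5 [ 0.4512 -0.1118]
green [ 64. 145.] 568.0 [ 0.4299 -0.3798]
green [357.6 132.2] 1082.5 [0.4341 0.1299]
amber [332.8 308.7] 636.5 [0.719 0.1  ]
amber [528.8 252.2] 525.5 [0.6293 0.4588]
amber [428.4 140.7] 943.5 [0.4427 0.2335]
clear [109.1 150.4] 359.5 [ 0.4478 -0.2662]
clear [264.7 145.5] 289.0 [0.4525 0.0014]
clear [506.5 151.3] 690.5 [0.4513 0.3712]
```

Request:
carry_out:
  steps: [0, -0.2, 0, 0, 0, 0, 1, 0, -0.4, 0, 0, 0, 0, 1, 0, -0.6, 0, 0, 0, 0, 1, 0, -0.8, 0, 0, 0, 0, 1, 0, -1, 0, 0, 0, 0, 1, 0, -1, 0, 0, 0, 0, 1, 0, -1, 0, 0, 0, 0, 1]

```text
time: 2.75
position: [0.4814, -0.2212, 0.2998]
orientation: [179.9, -0.0, -179.8]
force: [-0.1, 0.3, 0.4]
width: 0.999
grip_force: 0.0
```

```bash
python3 snap.py w3; python3 -c "
import cv2,numpy as np
a=cv2.imread('pics/w1.png');b=cv2.imread('pics/w3.png')
cv2.imwrite('pics/c1.png',np.vstack([cv2.resize(a[60:300,0:480],None,fx=1.2,fy=1.2),cv2.resize(b[60:300,80:560],None,fx=1.2,fy=1.2)]))"
```

```text
2.75 [ 0.4814 -0.2212  0.2998] [ 179.9   -0.  -179.8] [ -29.   11.   85.    0.   84. -119.] 1.0709297910277382
green [282.2 314.3] 591.0 [ 0.7333 -0.2845]
green [396.6 144.3] 712.0 [ 0.4511 -0.1137]
green [534.7 142.7] 697.5 [0.4343 0.1302]
green [208.8 130.2] 983.0 [ 0.4295 -0.3799]
amber [618.5 240.7] 262.5 [0.6282 0.4628]
amber [573.7 151.2] 488.5 [0.441  0.2323]
clear [540.7 294.8] 470.0 [0.7315 0.2275]
clear [481.1 149.3] 192.0 [0.4523 0.0228]
clear [614.2 162.9] 300.5 [0.4534 0.3745]
```

View pics/c1.png

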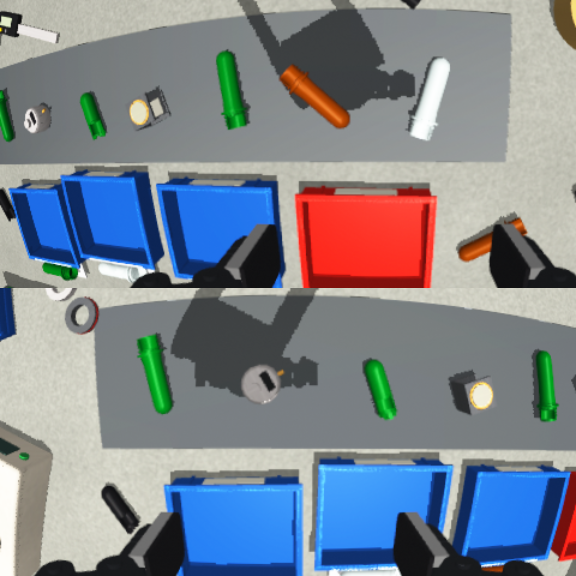

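The crop shows the mat's preforms clearly: green (230,90), amber (315,97) with its neck upper-left, clear (430,98), and in the lower half green (154,374) with its neck up and the stub (380,388). The loupe is at (475,392). Of the ambers, the one on the mat is the farthest right, so it's confirmed. Next come the metric axes, heights and trays.

```bash
cat > m2.py <<'E'
from h import *; import pickle
V={n:(pickle.load(open(f"pics/{n}.pkl","rb")),np.ascontiguousarray(cv2.imread(f"pics/{n}.png")[:,:,::-1])) for n in("w1","w2","w3")}
O=dict(green_a=("green",.4295,-.380),short=("green",.451,-.112),green_b=("green",.434,.13),amber=("amber",.443,.2345),clear=("clear",.450,.370))
for o,(k,x,y) in O.items():
    rays=[]
    for n,(m,im) in V.items():
        for c,a,r,ct in blobs(masks(im)[k],250,12000):
            p=plane(m,c,.016,True)
            if np.hypot(p[0]-x,p[1]-y)<.02:
                P=np.array([plane(m,q,.016,True)[:2] for q in ct[:,0]],np.float32)*1000
                rc=cv2.minAreaRect(P); B=cv2.boxPoints(rc); e=[B[1]-B[0],B[2]-B[1]]; L=max(e,key=np.linalg.norm)
                ang=np.degrees(np.arctan2(L[1],L[0]))%180
                print(o,n,a,"c",np.round(rc[0],1),"size",np.round(sorted(rc[1]),1),"axis",ang.round(1)); rays.append(ray(m,c,True))
    X,e=tri(rays); print("   tri",X.round(4),e.round(4))
m=camera_model("scene"); im=np.ascontiguousarray(cv2.imread("pics/scene0.png")[:,:,::-1]); mk=masks(im)
for k in("blue","red"):
    for c,a,r,ct in blobs(mk[k],2500,5000):
        h=cv2.convexHull(ct); q=cv2.approxPolyDP(h,5,True)[:,0]
        print(k,c.round(0)); [print("  ",u,plane(m,u,.04)[:2].round(3)) for u in q]
for n,(m,im) in V.items():
    for k in("blue","red"):
        for c,a,r,ct in blobs(masks(im)[k],3000,60000):
            q=cv2.approxPolyDP(cv2.convexHull(ct),6,True)[:,0]
            print(n,k,c.round(0),[(tuple(u.tolist()),plane(m,u,0,True)[:2].round(3).tolist(),plane(m,u,.04,True)[:2].round(3).tolist()) for u in q if u[1]<240])
E
python3 m2.py
python3 -c "
import cv2,numpy as np
a=cv2.imread('pics/scene0.png')[205:345,170:500]
cv2.imwrite('pics/c2.png',cv2.resize(a,None,fx=2.4,fy=2.4,interpolation=2))"
```

```text
green_a w2 568.0 c [ 429.1 -378.3] size [ 44.8 100.8] axis 21.5
green_a w3 983.0 c [ 432.3 -381.4] size [32.  95.7] axis 8.4
   tri [ 0.4297 -0.3799  0.0159] 0.0002
short w1 402.0 c [ 450.8 -110.8] size [32.  72.9] axis 19.2
short w2 640.5 c [ 450.7 -112.3] size [25.3 70.6] axis 20.7
short w3 712.0 c [ 451.7 -113.3] size [23.2 74.2] axis 20.2
   tri [ 0.4514 -0.113   0.0131] 0.0001
green_b w1 935.0 c [432.4 127.6] size [33.6 94.6] axis 12.6
green_b w2 1082.5 c [431.9 132. ] size [31.3 97.2] axis 6.9
green_b w3 697.5 c [434.6 128.6] size [ 40.7 100.9] axis 19.5
   tri [0.4342 0.13   0.0162] 0.0002
amber w1 1051.5 c [447.1 235.2] size [32.1 96.2] axis 43.9
amber w2 943.5 c [443.8 238.3] size [31.2 97.1] axis 51.6
amber w3 488.5 c [443.  237.8] size [ 36.4 103.5] axis 49.8
   tri [0.4428 0.2344 0.014 ] 0.0016
clear w1 1056.0 c [447.8 368.9] size [29.6 98.7] axis 168.7
clear w2 690.5 c [449.1 375.4] size [32.8 96.9] axis 162.9
clear w3 300.5 c [451.5 379.4] size [42.9 96.9] axis 160.4
   tri [0.4513 0.3692 0.0194] 0.0018
blue [220. 291.]
   [252 256] [ 0.561 -0.205]
   [261 314] [ 0.717 
[... 1876 characters left out ...]
1], [0.55, -0.211]), ((217, 224), [0.577, -0.384], [0.562, -0.369])]
w3 blue [504. 248.] [((469, 208), [0.55, 0.021], [0.538, -0.001]), ((555, 214), [0.564, 0.223], [0.55, 0.182])]
w3 blue [391. 244.] [((347, 203), [0.542, -0.181], [0.53, -0.185]), ((456, 207), [0.548, -0.004], [0.536, -0.023])]
w3 blue [45. 72.] [((85, 24), [0.216, -0.637], [0.233, -0.599]), ((92, 97), [0.355, -0.612], [0.36, -0.577]), ((31, 125), [0.382, -0.803], [0.385, -0.75]), ((4, 126), [0.369, -0.919], [0.373, -0.856]), ((0, 53), [0.196, -0.941], [0.216, -0.876]), ((50, 16), [0.168, -0.746], [0.19, -0.698])]
w3 red [575. 248.] [((613, 216), [0.573, 0.432], [0.558, 0.373]), ((556, 213), [0.562, 0.225], [0.548, 0.185])]
```

View pics/c2.png

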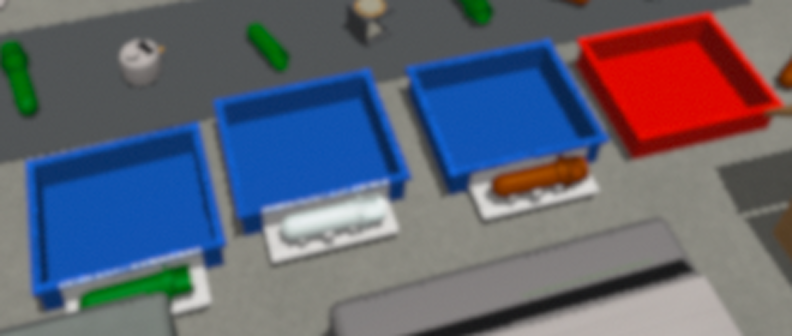

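The enlarged scene crop gives the trays in y order: green, clear and amber (each with its sample on the far side), then red. Rim corners from the scene and wrist views agree at z≈0.04. The centres are about (0.629,-0.288), (0.602,-0.103), (0.615,0.100) and (0.626,0.294). Preform centroids triangulate at z≈0.013–0.019, which matches the text. I'll start with green_a and look again at hover.

```bash
python3 -c "
from h import *
print(go((.432,-.381,.12),98))"
```

```text
[0.1658, -0.5342, 0.5992, 0.0009, -0.0003, -0.0866]
```

Request:
carry_out:
  steps: [0.05, -0.18, 0.1, 0, 0, -0.04, 1, 0.1, -0.34, 0.2, 0, 0, -0.087, 1, 0.166, -0.5, 0.35, 0, 0, -0.087, 1, 0.166, -0.534, 0.52, 0, 0, -0.087, 1, 0.166, -0.534, 0.6, 0, 0, -0.087, 1, 0.166, -0.534, 0.6, 0, 0, -0.087, 1, 0.166, -0.534, 0.6, 0, 0, -0.087, 1]

```text
time: 3.68
position: [0.4327, -0.3825, 0.1216]
orientation: [-179.9, 0.1, -172.0]
force: [-0.6, -0.0, 1.3]
width: 1.003
grip_force: 0.0
```

```bash
cat > look.py <<'E'
from h import *; import sys
n,k=sys.argv[1:3]; zt=float(sys.argv[3]) if len(sys.argv)>3 else .004
s=readout.read_state(); m=camera_model("wrist"); im=grab_frame("wrist"); cv2.imwrite(f"pics/{n}.png",im[:,:,::-1])
print(round(s['time'],2),s['position'].round(4),s['orientation'].round(1),s['joint_pos'].round(0))
for c,a,r,ct in blobs(masks(im)[k],1200,20000):
    if ct[:,0,1].max()>395: continue
    P=np.array([plane(m,q,.015,True)[:2] for q in ct[:,0]],np.float32)*1000
    rc=cv2.minAreaRect(P); B=cv2.boxPoints(rc); L=max([B[1]-B[0],B[2]-B[1]],key=np.linalg.norm); u=L/np.linalg.norm(L); u=u if u[0]>0 else -u
    w=np.array([-u[1],u[0]]); q=P-np.array(rc[0]); t=q@u; b=q@w
    mid=lambda lo,hi:(b[(t>lo)&(t<hi)].max()+b[(t>lo)&(t<hi)].min())/2
    wid=lambda lo,hi:np.ptp(b[(t>lo)&(t<hi)])
    L=rc[1][0] if rc[1][0]>rc[1][1] else rc[1][1]
    w1,w2=wid(-L/2+8,-L/2+28),wid(L/2-28,L/2-8)
    neck=0 if abs(w1-w2)<3 else (1 if w2>w1 else -1)
    lo,hi=(-30,14) if neck==1 else ((-14,30) if neck==-1 else (-25,25)) 
    sel=(t>lo)&(t<hi); f=[np.polyfit(t[sel&g],b[sel&g],1) for g in (b>0,b<0)]; sl=(f[0][0]+f[1][0])/2; off=(f[0][1]+f[1][1])/2
    ang=np.degrees(np.arctan2(u[1],u[0])+sl); body=(wid(lo,hi))
    g=np.array(rc[0])+w*off-neck*3*u
    print(k,c.round(0),"rect c",np.round(rc[0],1),"LxW",np.round(rc[1],1),"ang",ang.round(1),"neck",neck,"ends",w1.round(1),w2.round(1),"body",body.round(1),"grasp",g.round(1))
    if np.linalg.norm(g/1000-s['position'][:2])<.04: print("  down:",go((g[0]/1000,g[1]/1000,zt),ang+90))
E
python3 look.py g1 green
```

```text
3.67 [ 0.4327 -0.3825  0.1216] [-1.799e+02  1.000e-01 -1.720e+02] [ -46.   24.   94.    0.   62. -144.]
green [324. 191.] rect c [ 432.6 -380.6] LxW [96.9 32.7] ang 10.9 neck -1 ends 32.7 22.6 body 23.9 grasp [ 435.4 -379. ]
  down: [-0.0094, 0.0131, 0.3937, -0.0017, 0.0013, -0.0316]
```

Request:
carry_out:
  steps: [-0.009, 0.013, 0.18, 0, 0, -0.03, 1, -0.009, 0.013, 0.32, 0, 0, -0.03, 1, -0.009, 0.013, 0.39, 0, 0, -0.03, 1, -0.009, 0.013, 0.392, 0, 0, -0.03, 1, -0.009, 0.013, 0.392, 0, 0, -0.03, 1, -0.009, 0.013, 0.392, 0, 0, -0.03, -1, -0.009, 0.013, 0.392, 0, 0, -0.03, -1, -0.009, 0.013, 0.392, 0, 0, -0.03, -1, -0.009, 0.013, 0.392, 0, 0, -0.03, -1, -0.009, 0.013, 0.392, 0, 0, -0.03, -1]
  newtons: 30

```text
time: 4.97
position: [0.4334, -0.3792, 0.0031]
orientation: [-180.0, 0.0, -169.4]
force: [0.7, 0.1, 3.4]
width: 0.26
grip_force: 30.6
```

```bash
python3 -c "
from h import *
print(go((.631,-.325,.12),90), go((.631,-.325,.007),90))"
```

```text
[-0.6809, 0.0565, -0.3896, -0.0003, 0.0002, 0.1176] [-0.6808, 0.0567, -0.0129, -0.0003, 0.0002, 0.1176]
```

Request:
carry_out:
  steps: [0, 0, -0.1, 0, 0, 0, -1, 0, 0, -0.27, 0, 0, 0, -1, -0.06, 0, -0.38, 0, 0, 0.03, -1, -0.22, 0.02, -0.39, 0, 0, 0.06, -1, -0.4, 0.04, -0.39, 0, 0, 0.1, -1, -0.57, 0.056, -0.39, 0, 0, 0.118, -1, -0.67, 0.056, -0.39, 0, 0, 0.118, -1, -0.681, 0.056, -0.35, 0, 0, 0.118, -1, -0.681, 0.056, -0.22, 0, 0, 0.118, -1, -0.681, 0.056, -0.12, 0, 0, 0.118, -1, -0.681, 0.056, -0.06, 0, 0, 0.118, -1, -0.681, 0.056, -0.025, 0, 0, 0.118, -1, -0.681, 0.056, -0.015, 0, 0, 0.118, -1, -0.681, 0.056, -0.015, 0, 0, 0.118, -1]

```text
time: 6.72
position: [0.6315, -0.3254, 0.008]
orientation: [-180.0, 0.1, 180.0]
force: [0.5, 0.2, 0.2]
width: 0.255
grip_force: 30.3
```

```bash
python3 -c "
from h import *
im=grab_frame('wrist');cv2.imwrite('pics/p1.png',im[:,:,::-1])"
```

```text
(no output)
```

View pics/p1.png

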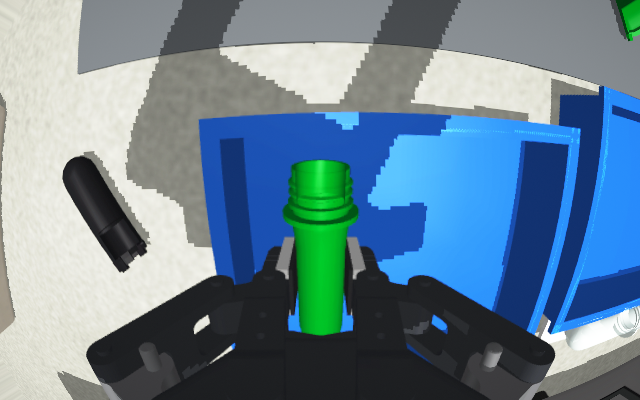

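The view shows the green preform held level inside the green tray, with its ring at (320,213) and the walls clear on both sides. I lower it the last 2 mm and open partway.

Request:
carry_out:
  steps: [0, 0, 0.005, 0, 0, 0, -1, 0, 0, 0.008, 0, 0, 0, -1, 0, 0, 0.008, 0, 0, 0, -1, 0, 0, 0.008, 0, 0, 0, -0.4, 0, 0, 0.008, 0, 0, 0, -0.25, 0, 0, 0.008, 0, 0, 0, -0.1, 0, 0, 0.008, 0, 0, 0, -0.1, 0, 0, -0.05, 0, 0, 0, -0.1, 0, 0, -0.18, 0, 0, 0, -0.1, 0, 0, -0.35, 0, 0, 0, 1, 0, 0, -0.5, 0, 0, 0, 1, 0, 0, -0.5, 0, 0, 0, 1, 0, 0, -0.5, 0, 0, 0, 1]

```text
time: 8.4
position: [0.6307, -0.3248, 0.158]
orientation: [-180.0, 0.0, 180.0]
force: [0.0, 0.3, -0.6]
width: 1.0
grip_force: 0.0
```

Run:
```python
from h import *
print(go((.4515,-.113,.12),110))
m=camera_model("wrist"); im=grab_frame('wrist');cv2.imwrite('pics/p2.png',im[:,:,::-1])
```

```text
[0.5979, 0.7057, 0.1262, -0.0003, 0.0003, -0.2226]
```

View pics/p2.png

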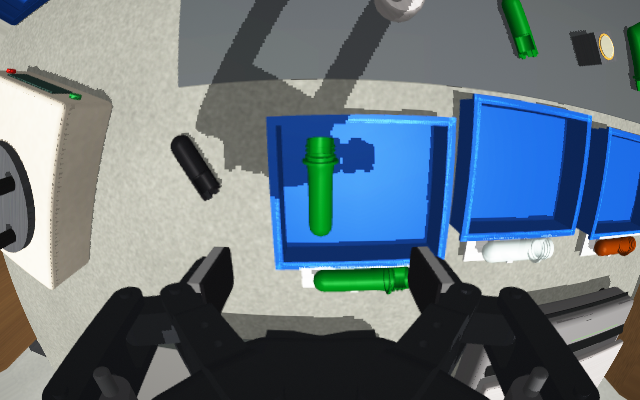

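The green preform lies flat in the green tray at (320,187), and there's room beside it for the second. Next is the short shot.

Request:
carry_out:
  steps: [0.12, 0.14, 0, 0, 0, -0.07, 1, 0.24, 0.28, 0, 0, 0, -0.14, 1, 0.36, 0.42, 0, 0, 0, -0.22, 1, 0.48, 0.56, 0.03, 0, 0, -0.22, 1, 0.598, 0.7, 0.1, 0, 0, -0.22, 1, 0.598, 0.706, 0.126, 0, 0, -0.22, 1, 0.598, 0.706, 0.126, 0, 0, -0.22, 1, 0.598, 0.706, 0.126, 0, 0, -0.22, 1]

```text
time: 9.45
position: [0.4533, -0.114, 0.1195]
orientation: [-179.9, 0.1, -160.3]
force: [-0.2, -0.5, -0.1]
width: 1.004
grip_force: 0.0
```

```bash
python3 look.py g2 green; python3 -c "
import cv2;cv2.imwrite('pics/g2c.png',cv2.resize(cv2.imread('pics/g2.png')[60:320,160:480],None,fx=2,fy=2))"
```

```text
9.45 [ 0.4533 -0.114   0.1195] [-1.799e+02  1.000e-01 -1.603e+02] [ -19.   16.  108.   -0.   56. -129.]
green [540. 255.] rect c [437.3 130.7] LxW [107.4  45.5] ang 12.4 neck 1 ends 33.2 43.0 body 43.8 grasp [433.9 131.2]
green [322. 196.] rect c [ 452.8 -112.7] LxW [76.  22.2] ang 19.8 neck 0 ends 22.0 22.2 body 22.2 grasp [ 452.8 -112.8]
  down: [0.0007, 0.0054, 0.3855, -0.0007, 0.0007, -0.0007]
```

View pics/g2c.png

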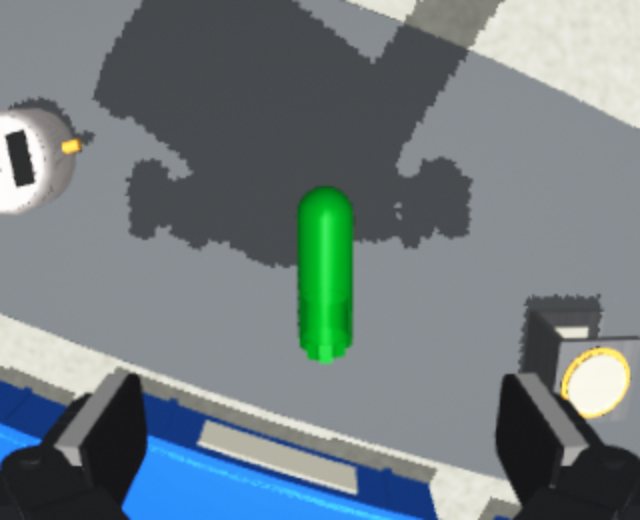

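The crop shows the ringless green stub at (325,275), centred between the fingers, with the loupe at (590,375) clear of them. I grasp it.

Request:
carry_out:
  steps: [0, 0.005, 0.18, 0, 0, 0, 1, 0, 0.005, 0.32, 0, 0, 0, 1, 0, 0.005, 0.38, 0, 0, 0, 1, 0, 0.005, 0.385, 0, 0, 0, 1, 0, 0.005, 0.385, 0, 0, 0, 1, 0, 0.005, 0.385, 0, 0, 0, -1, 0, 0.005, 0.385, 0, 0, 0, -1, 0, 0.005, 0.385, 0, 0, 0, -1, 0, 0.005, 0.385, 0, 0, 0, -1, 0, 0.005, 0.385, 0, 0, 0, -1]
  newtons: 30

```text
time: 10.75
position: [0.4514, -0.1117, 0.0044]
orientation: [-180.0, 0.0, -160.2]
force: [-0.2, -0.2, 5.9]
width: 0.256
grip_force: 30.0
```

```bash
python3 -c "
from h import *
print(go((.626,.294,.12),90), go((.626,.294,.007),90))"
```

```text
[-1.0053, 1.0755, -0.3853, -0.0002, 0.0004, 0.2197] [-1.0051, 1.0757, -0.0087, -0.0002, 0.0004, 0.2197]
```

Request:
carry_out:
  steps: [0, 0, -0.1, 0, 0, 0, -1, 0, 0, -0.27, 0, 0, 0, -1, -0.03, 0.03, -0.4, 0, 0, 0.02, -1, -0.15, 0.16, -0.45, 0, 0, 0.06, -1, -0.28, 0.3, -0.45, 0, 0, 0.1, -1, -0.41, 0.44, -0.45, 0, 0, 0.14, -1, -0.54, 0.58, -0.45, 0, 0, 0.18, -1, -0.67, 0.72, -0.45, 0, 0, 0.22, -1, -0.8, 0.86, -0.45, 0, 0, 0.22, -1, -0.9, 0.97, -0.4, 0, 0, 0.22, -1, -0.93, 1, -0.38, 0, 0, 0.22, -1, -0.93, 1, -0.38, 0, 0, 0.22, -1]

```text
time: 12.25
position: [0.6114, 0.2651, 0.1166]
orientation: [-179.9, -0.1, -180.0]
force: [-0.6, -0.7, 0.3]
width: 0.256
grip_force: 29.6
```

```bash
python3 -c "
from h import *
print(go((.626,.294,.12),90), go((.626,.294,.007),90))"
```

```text
[-0.0487, 0.0961, -0.0116, -0.0008, -0.0015, 0.0005] [-0.0496, 0.0966, 0.3651, -0.0008, -0.0015, 0.0005]
```

Request:
carry_out:
  steps: [-0.049, 0.096, 0.06, 0, 0, 0, -1, -0.049, 0.096, 0.2, 0, 0, 0, -1, -0.049, 0.096, 0.3, 0, 0, 0, -1, -0.049, 0.096, 0.345, 0, 0, 0, -1, -0.049, 0.096, 0.36, 0, 0, 0, -1, -0.049, 0.096, 0.367, 0, 0, 0, -1, -0.049, 0.096, 0.367, 0, 0, 0, -1, -0.049, 0.096, 0.367, 0, 0, 0, -0.4, -0.049, 0.096, 0.367, 0, 0, 0, -0.25, -0.049, 0.096, 0.367, 0, 0, 0, -0.1, -0.049, 0.096, 0.367, 0, 0, 0, 0, -0.049, 0.096, 0.31, 0, 0, 0, 0, -0.049, 0.096, 0.2, 0, 0, 0, 0, -0.049, 0.096, 0.02, 0, 0, 0, 1, -0.049, 0.096, -0.13, 0, 0, 0, 1, -0.049, 0.096, -0.13, 0, 0, 0, 1]

```text
time: 14.25
position: [0.6304, 0.2953, 0.1638]
orientation: [179.8, 0.6, 180.0]
force: [0.2, 1.4, 0.5]
width: 1.0
grip_force: 0.0
```

```bash
python3 look.py p3 green; python3 -c "
from h import *
print(go((.449,.370,.12),79))"
```

```text
14.25 [0.6304 0.2953 0.1638] [179.8   0.6 180. ] [ 22.  30.  76.   0.  73. -68.]
green [318. 182.] rect c [628.5 294. ] LxW [20.8 73.6] ang -0.1 neck 0 ends 20.1 20.8 body 20.7 grasp [628.5 294. ]
  down: [0.0035, -0.003, 0.5227, 0.0015, 0.0039, 0.0008]
[0.5997, 0.251, 0.133, 0.0019, 0.0037, 0.1219]
```

View pics/p3.png

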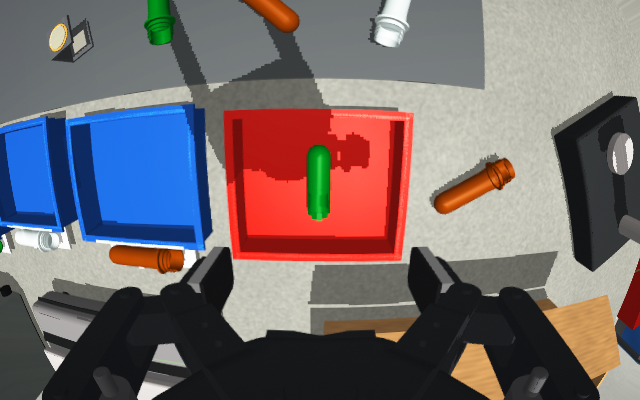

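The stub lies flat and centred in the red tray at (318,182). Next is the clear preform at (390,20).

Request:
carry_out:
  steps: [0.18, 0.08, 0, 0, 0, 0.04, 1, 0.36, 0.16, 0.02, 0, 0, 0.08, 1, 0.52, 0.22, 0.07, 0, 0, 0.12, 1, 0.6, 0.251, 0.133, 0, 0, 0.122, 1, 0.6, 0.251, 0.133, 0, 0, 0.122, 1, 0.6, 0.251, 0.133, 0, 0, 0.122, 1]

```text
time: 15.05
position: [0.4476, 0.3692, 0.1168]
orientation: [-180.0, 0.0, 169.0]
force: [-0.8, -0.7, 0.3]
width: 1.001
grip_force: 0.0
```

```bash
python3 look.py g3 clear
```

```text
15.05 [0.4476 0.3692 0.1168] [-180.    0.  169.] [ 35.  24.  94.  -0.  62. -44.]
clear [346. 298.] rect c [537.4 358.7] LxW [192.3  93. ] ang 90.8 neck 1 ends 32.7 74.5 body 43.6 grasp [530.4 358.5]
clear [321. 202.] rect c [450.4 367.1] LxW [ 31.5 102.2] ang -16.2 neck 1 ends 22.3 31.5 body 25.7 grasp [447.8 369.7]
  down: [0.0024, 0.0008, 0.3774, 0.0003, 0.0006, 0.0569]
clear [170.  59.] rect c [305.4 268.4] LxW [127.6  86.5] ang 53.2 neck -1 ends 76.9 47.6 body 85.6 grasp [309.8 267.5]
clear [46. 93.] rect c [247.9 112. ] LxW [252.3 240.9] ang 59.3 neck -1 ends 239.5 30.8 body 161.7 grasp [271.6 110.6]
```

Run:
```python
from h import *
m=camera_model("wrist"); im=np.ascontiguousarray(cv2.imread("pics/g3.png")[:,:,::-1]); H,S,V=cv2.split(cv2.cvtColor(im,cv2.COLOR_RGB2HSV))
print("mat V",np.median(V[150:180,420:460]))
for th in (160,185,200,215):
    mk=((S<50)&(V>th)).astype(np.uint8); n,l,st,ce=cv2.connectedComponentsWithStats(mk); i=np.argmin(np.hypot(*(ce-[321,202]).T))
    P=np.array([plane(m,(u,v),.015,True)[:2] for v,u in np.argwhere(l==i)])*1000; c=P.mean(0); w,v=np.linalg.eigh(np.cov((P-c).T)); v=v[:,1]; t=(P-c)@v
    print(th,len(P),c.round(1),np.degrees(np.arctan(v[1]/v[0])).round(1),t.min().round(),t.max().round())
```

```text
mat V 196.0
160 3287 [451.2 369.3] -16.2 -52.0 52.0
185 3120 [450.8 369.6] -16.2 -52.0 51.0
200 2993 [450.6 369.6] -16.6 -53.0 50.0
215 2829 [450.3 369.8] -16.8 -53.0 49.0
```

Request:
carry_out:
  steps: [0.002, 0, 0.18, 0, 0, 0.057, 1, 0.002, 0, 0.32, 0, 0, 0.057, 1, 0.002, 0, 0.37, 0, 0, 0.057, 1, 0.002, 0, 0.377, 0, 0, 0.057, 1, 0.002, 0, 0.377, 0, 0, 0.057, 1, 0.002, 0, 0.377, 0, 0, 0.057, -1, 0.002, 0, 0.377, 0, 0, 0.057, -1, 0.002, 0, 0.377, 0, 0, 0.057, -1, 0.002, 0, 0.377, 0, 0, 0.057, -1, 0.002, 0, 0.377, 0, 0, 0.057, -1]
  newtons: 30

```text
time: 16.35
position: [0.4466, 0.3696, 0.0043]
orientation: [180.0, 0.0, 163.9]
force: [-0.5, 1.0, 4.7]
width: 0.252
grip_force: 30.8
```

```bash
python3 -c "
from h import *
print(go((.600,-.103,.15),90))"
```

```text
[-0.9292, -1.371, -0.4862, 0.0004, 0.0003, -0.1793]
```

Request:
carry_out:
  steps: [0, 0, -0.1, 0, 0, 0, -1, 0, 0, -0.27, 0, 0, 0, -1, -0.03, -0.05, -0.42, 0, 0, -0.02, -1, -0.14, -0.21, -0.48, 0, 0, -0.06, -1, -0.25, -0.37, -0.48, 0, 0, -0.1, -1, -0.36, -0.53, -0.48, 0, 0, -0.14, -1, -0.47, -0.69, -0.48, 0, 0, -0.179, -1, -0.58, -0.85, -0.48, 0, 0, -0.179, -1, -0.67, -0.99, -0.48, 0, 0, -0.179, -1]

```text
time: 17.48
position: [0.5573, 0.026, 0.1477]
orientation: [-180.0, -0.0, 179.9]
force: [0.3, 0.5, -0.2]
width: 0.252
grip_force: 30.6
```

```bash
python3 -c "
from h import *
print(go((.600,-.103,.12),90), go((.600,-.103,.0063),90))"
```

```text
[-0.1429, -0.4297, 0.0923, -0.0001, -0.0001, -0.0008] [-0.1429, -0.4297, 0.4713, -0.0001, -0.0001, -0.0008]
```

Request:
carry_out:
  steps: [-0.07, -0.19, 0, 0, 0, 0, -1, -0.13, -0.37, 0.02, 0, 0, 0, -1, -0.143, -0.43, 0.1, 0, 0, 0, -1, -0.143, -0.43, 0.25, 0, 0, 0, -1, -0.143, -0.43, 0.38, 0, 0, 0, -1, -0.143, -0.43, 0.44, 0, 0, 0, -1, -0.143, -0.43, 0.46, 0, 0, 0, -1, -0.143, -0.43, 0.46, 0, 0, 0, -1]

```text
time: 18.48
position: [0.5998, -0.1009, 0.0097]
orientation: [180.0, -0.0, 180.0]
force: [-0.6, 0.8, 0.2]
width: 0.254
grip_force: 30.6
```

```bash
python3 -c "
from h import *
print(go((.600,-.103,.0062),90))
im=grab_frame('wrist');cv2.imwrite('pics/p4.png',im[:,:,::-1])"
```

```text
[-0.0007, -0.0072, 0.0118, 0.0, -0.0003, -0.0003]
```

View pics/p4.png

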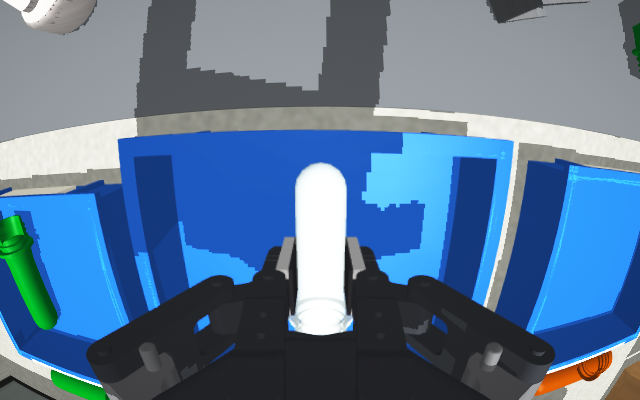

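The clear preform is held centred in the clear tray with its closed end at (321,170). Lower, release and rise.

Request:
carry_out:
  steps: [0, 0, 0.008, 0, 0, 0, -1, 0, 0, 0.011, 0, 0, 0, -1, 0, 0, 0.011, 0, 0, 0, -1, 0, 0, 0.011, 0, 0, 0, -0.4, 0, 0, 0.011, 0, 0, 0, -0.25, 0, 0, 0.011, 0, 0, 0, -0.1, 0, 0, 0.011, 0, 0, 0, 0, 0, 0, -0.05, 0, 0, 0, 0, 0, 0, -0.18, 0, 0, 0, 0, 0, 0, -0.35, 0, 0, 0, 1, 0, 0, -0.5, 0, 0, 0, 1, 0, 0, -0.5, 0, 0, 0, 1]

```text
time: 20.02
position: [0.6029, -0.1015, 0.1646]
orientation: [-179.9, 0.5, 180.0]
force: [-0.2, 0.0, 1.2]
width: 0.995
grip_force: 0.0
```

```bash
python3 look.py p5 clear; python3 -c "
from h import *
print(go((.445,.236,.12),136))"
```

```text
20.02 [ 0.6029 -0.1015  0.1646] [-179.9    0.5  180. ] [ -14.   23.   88.    0.   69. -103.]
clear [547. 284.] rect c [764.9 264.4] LxW [448.4 110.4] ang 59.3 neck -1 ends 9.2 5.7 body 104.0 grasp [769.1 266.4]
clear [321. 185.] rect c [603.6 -99.1] LxW [ 30.7 101.5] ang -0.7 neck 1 ends 23.0 30.7 body 25.1 grasp [ 600.5 -101.1]
  down: [0.0045, 0.0007, 0.5269, -0.0007, 0.0029, 0.0077]
[0.5215, 1.1236, 0.1366, -0.0018, 0.0025, -0.5114]Traceback (most recent call last):
  File "look.py", line 16, in <module>
    sel=(t>lo)&(t<hi); f=[np.polyfit(t[sel&g],b[sel&g],1) for g in (b>0,b<0)]; sl=(f[0][0]+f[1][0])/2; off=(f[0][1]+f[1][1])/2
                          ~~~~~~~~~~^^^^^^^^^^^^^^^^^^^^^
    raise TypeError("expected non-empty vector for x")
TypeError: expected non-empty vector for x
```

The clear preform rests at (0.604,-0.099) in its tray. Next is green_b.

```bash
python3 -c "
from h import *
print(go((.433,.131,.12),98))"
```

```text
[0.5613, 0.7736, 0.1368, -0.0009, 0.0028, -0.0892]
```

Request:
carry_out:
  steps: [0.11, 0.15, 0, 0, 0, -0.03, 1, 0.22, 0.3, 0, 0, 0, -0.06, 1, 0.33, 0.45, 0, 0, 0, -0.09, 1, 0.44, 0.6, 0.03, 0, 0, -0.09, 1, 0.54, 0.74, 0.09, 0, 0.003, -0.09, 1, 0.561, 0.774, 0.137, 0, 0.003, -0.09, 1, 0.561, 0.774, 0.137, 0, 0.003, -0.09, 1, 0.561, 0.774, 0.137, 0, 0.003, -0.09, 1]

```text
time: 21.08
position: [0.4319, 0.1311, 0.1185]
orientation: [-180.0, -0.3, -171.9]
force: [-0.3, -0.7, 0.6]
width: 1.003
grip_force: 0.0
```

```bash
python3 look.py g4 green
```

```text
21.07 [0.4319 0.1311 0.1185] [-180.    -0.3 -171.9] [ 12.  15. 109.   0.  56. -87.]
green [319. 202.] rect c [434.8 131.6] LxW [102.6  32.5] ang 9.5 neck 1 ends 22.9 32.5 body 24.7 grasp [432.1 129.6]
  down: [0.0002, -0.0043, 0.3827, 0.0001, -0.0028, -0.0168]
```

Request:
carry_out:
  steps: [0, -0.004, 0.18, 0, 0, -0.017, 1, 0, -0.004, 0.32, 0, -0.003, -0.017, 1, 0, -0.004, 0.377, 0, -0.003, -0.017, 1, 0, -0.004, 0.382, 0, -0.003, -0.017, 1, 0, -0.004, 0.382, 0, -0.003, -0.017, 1, 0, -0.004, 0.382, 0, -0.003, -0.017, -1, 0, -0.004, 0.382, 0, -0.003, -0.017, -1, 0, -0.004, 0.382, 0, -0.003, -0.017, -1, 0, -0.004, 0.382, 0, -0.003, -0.017, -1, 0, -0.004, 0.382, 0, -0.003, -0.017, -1]
  newtons: 30

```text
time: 22.38
position: [0.4315, 0.1303, 0.0045]
orientation: [180.0, 0.0, -170.4]
force: [-0.4, -1.4, 4.9]
width: 0.256
grip_force: 31.1
```

```bash
python3 -c "
from h import *
print(go((.627,-.252,.15),90))"
```

```text
[-0.4302, -1.365, -0.4851, 0.0002, 0.0004, 0.1067]
```

Request:
carry_out:
  steps: [0, 0, -0.1, 0, 0, 0, -1, 0, 0, -0.27, 0, 0, 0, -1, -0.02, -0.05, -0.42, 0, 0, 0.02, -1, -0.08, -0.23, -0.48, 0, 0, 0.05, -1, -0.14, -0.42, -0.48, 0, 0, 0.08, -1, -0.2, -0.61, -0.48, 0, 0, 0.107, -1, -0.26, -0.8, -0.48, 0, 0, 0.107, -1, -0.32, -0.98, -0.48, 0, 0, 0.107, -1, -0.32, -1, -0.48, 0, 0, 0.107, -1]

```text
time: 23.5
position: [0.578, -0.1534, 0.1476]
orientation: [-179.9, 0.1, 179.8]
force: [-0.3, 1.0, -1.1]
width: 0.256
grip_force: 30.7
```

```bash
python3 -c "
from h import *
print(go((.627,-.252,.0065),90))"
```

```text
[-0.1638, -0.3274, 0.4708, -0.0006, 0.0011, -0.0027]
```

Request:
carry_out:
  steps: [-0.09, -0.18, 0, 0, 0, 0, -1, -0.155, -0.31, 0.03, 0, 0, 0, -1, -0.164, -0.327, 0.12, 0, 0, 0, -1, -0.164, -0.327, 0.26, 0, 0, 0, -1, -0.164, -0.327, 0.38, 0, 0, 0, -1, -0.164, -0.327, 0.44, 0, 0, 0, -1, -0.164, -0.327, 0.46, 0, 0, 0, -1, -0.164, -0.327, 0.46, 0, 0, 0, -1]

```text
time: 24.5
position: [0.6256, -0.2476, 0.0107]
orientation: [180.0, 0.0, 180.0]
force: [0.6, 0.0, -0.7]
width: 0.256
grip_force: 30.7
```

```bash
python3 -c "
from h import *
print(go((.627,-.252,.0064),90))
im=grab_frame('wrist');cv2.imwrite('pics/p6.png',im[:,:,::-1])"
```

```text
[-0.0048, -0.0148, 0.0142, 0.0001, 0.0005, -0.0001]
```

View pics/p6.png

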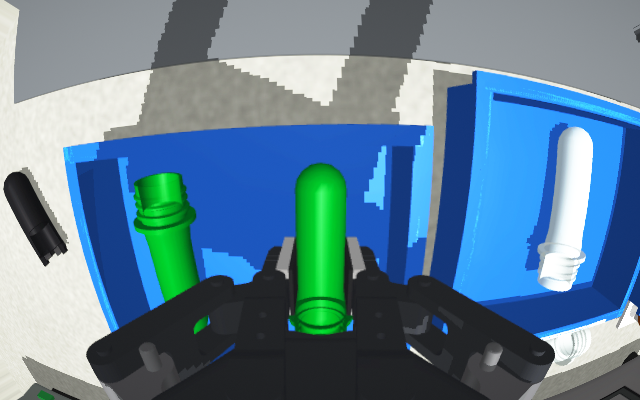

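The second green is held beside the first, which is at (165,250), with a gap between them and the right wall close by. I lower it and open only a little.

Request:
carry_out:
  steps: [-0.004, -0.014, 0.005, 0, 0, 0, -1, -0.004, -0.014, 0.012, 0, 0, 0, -1, -0.004, -0.014, 0.014, 0, 0, 0, -1, -0.004, -0.014, 0.014, 0, 0, 0, -0.4, -0.004, -0.014, 0.014, 0, 0, 0, -0.3, -0.004, -0.014, 0.014, 0, 0, 0, -0.2, -0.004, -0.014, 0.014, 0, 0, 0, -0.2, -0.004, -0.014, -0.05, 0, 0, 0, -0.2, -0.004, -0.014, -0.18, 0, 0, 0, -0.2, -0.004, -0.014, -0.35, 0, 0, 0, 1, -0.004, -0.014, -0.5, 0, 0, 0, 1, -0.004, -0.014, -0.5, 0, 0, 0, 1]

```text
time: 26.05
position: [0.6296, -0.2535, 0.167]
orientation: [-179.7, 0.6, 180.0]
force: [0.9, -0.6, 0.0]
width: 0.994
grip_force: 0.0
```

```bash
python3 look.py p7 green; python3 -c "
from h import *
print(go((.445,.236,.14),136))"
```

```text
26.05 [ 0.6296 -0.2535  0.167 ] [-179.7    0.6  180. ] [ -26.   28.   78.    0.   73. -115.]
green [293. 274.] rect c [ 733.  -286.6] LxW [ 32.  101.3] ang -88.3 neck -1 ends 32.0 26.2 body 26.9 grasp [ 730.1 -289.6]
green [248. 181.] rect c [ 630.7 -328.7] LxW [32.5 97.1] ang 1.1 neck -1 ends 32.5 23.0 body 25.8 grasp [ 633.8 -326.3]
green [322. 185.] rect c [ 630.3 -252.2] LxW [101.1  31. ] ang 0.3 neck 1 ends 22.0 31.0 body 22.3 grasp [ 627.3 -252.5]
  down: [0.0052, 0.0018, 0.5336, -0.0016, 0.0039, -0.0032]
[0.6109, 1.6288, 0.0724, -0.0031, 0.003, -0.5114]
```

Both greens lie flat side by side. Last is the amber.

Request:
carry_out:
  steps: [0.07, 0.18, 0, 0, 0, -0.05, 1, 0.14, 0.37, 0, 0, 0, -0.1, 1, 0.21, 0.56, 0, 0, 0, -0.2, 1, 0.28, 0.75, 0, 0, 0, -0.3, 1, 0.35, 0.94, 0, 0, 0, -0.4, 1, 0.38, 1, 0, 0, 0, -0.51, 1, 0.38, 1, 0, 0, 0, -0.51, 1]

```text
time: 26.98
position: [0.5105, 0.0494, 0.1594]
orientation: [179.9, -0.1, -134.1]
force: [0.2, -0.0, -0.1]
width: 1.004
grip_force: 0.0
```

```bash
python3 -c "
from h import *
print(go((.445,.236,.12),136))"
```

```text
[-0.2954, 0.5892, 0.1321, 0.0014, -0.0011, -0.0007]
```

Request:
carry_out:
  steps: [-0.09, 0.18, 0, 0, 0, 0, 1, -0.18, 0.36, 0.02, 0, 0, 0, 1, -0.27, 0.53, 0.07, 0, 0, 0, 1, -0.295, 0.589, 0.13, 0, 0, 0, 1, -0.295, 0.589, 0.132, 0, 0, 0, 1, -0.295, 0.589, 0.132, 0, 0, 0, 1]

```text
time: 27.72
position: [0.4482, 0.2335, 0.1206]
orientation: [-180.0, -0.0, -134.3]
force: [-0.0, -0.7, 0.6]
width: 1.003
grip_force: 0.0
```

```bash
python3 look.py g5 amber; python3 -c "
import cv2;cv2.imwrite('pics/g5c.png',cv2.resize(cv2.imread('pics/g5.png')[60:320,160:480],None,fx=2,fy=2))"
```

```text
27.73 [0.4482 0.2335 0.1206] [-180.    -0.  -134.3] [  23.   19.  103.   -0.   58. -113.]
amber [580. 197.] rect c [236.8 438.5] LxW [ 35.2 105.4] ang -24.1 neck 1 ends 25.2 33.3 body 35.2 grasp [233.6 439.2]
amber [325. 193.] rect c [447.1 236.7] LxW [96.9 32.6] ang 47.3 neck -1 ends 32.6 21.8 body 23.1 grasp [448.6 239.5]
  down: [-0.014, 0.0139, 0.3898, -0.0003, 0.0004, -0.0171]
```

View pics/g5c.png

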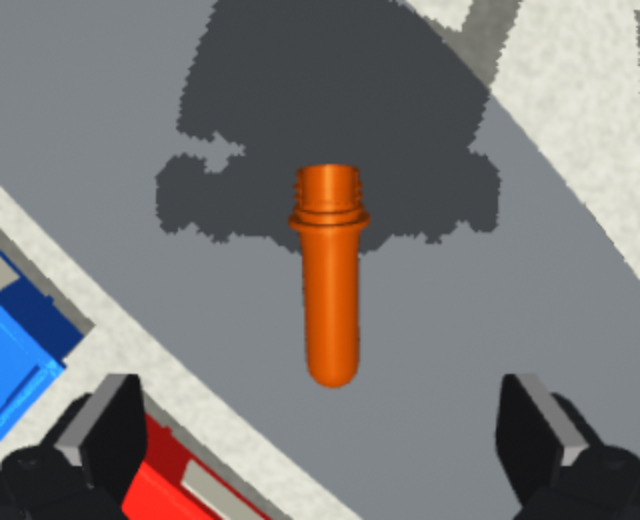

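The crop shows the mat's amber preform, ring at (330,215), the rightmost of the three ambers, aligned between the fingers. I grasp it.

Request:
carry_out:
  steps: [-0.014, 0.014, 0.18, 0, 0, -0.017, 1, -0.014, 0.014, 0.32, 0, 0, -0.017, 1, -0.014, 0.014, 0.382, 0, 0, -0.017, 1, -0.014, 0.014, 0.388, 0, 0, -0.017, 1, -0.014, 0.014, 0.388, 0, 0, -0.017, 1, -0.014, 0.014, 0.388, 0, 0, -0.017, -1, -0.014, 0.014, 0.388, 0, 0, -0.017, -1, -0.014, 0.014, 0.388, 0, 0, -0.017, -1, -0.014, 0.014, 0.388, 0, 0, -0.017, -1, -0.014, 0.014, 0.388, 0, 0, -0.017, -1]
  newtons: 30

```text
time: 29.02
position: [0.4474, 0.2408, 0.0046]
orientation: [-180.0, 0.0, -132.6]
force: [-1.0, 0.2, 4.8]
width: 0.253
grip_force: 31.0
```

```bash
python3 -c "
from h import *
print(go((.617,.100,.13),90),go((.617,.100,.007),90))"
```

```text
[-0.0374, -0.734, -0.4179, 0.0002, 0.0005, 0.5268] [-0.0371, -0.734, -0.0079, 0.0002, 0.0005, 0.5268]
```

Request:
carry_out:
  steps: [0, 0, -0.1, 0, 0, 0, -1, 0, 0, -0.27, 0, 0, 0, -1, 0, -0.06, -0.4, 0, 0, 0.1, -1, -0.01, -0.22, -0.42, 0, 0, 0.2, -1, -0.02, -0.4, -0.42, 0, 0, 0.3, -1, -0.03, -0.58, -0.42, 0, 0, 0.4, -1, -0.037, -0.71, -0.42, 0, 0, 0.5, -1, -0.037, -0.734, -0.42, 0, 0, 0.527, -1, -0.037, -0.734, -0.32, 0, 0, 0.527, -1, -0.037, -0.734, -0.17, 0, 0, 0.527, -1, -0.037, -0.734, -0.07, 0, 0, 0.527, -1, -0.037, -0.734, -0.03, 0, 0, 0.527, -1, -0.037, -0.734, -0.02, 0, 0, 0.527, -1, -0.037, -0.734, -0.02, 0, 0, 0.527, -1]

```text
time: 30.78
position: [0.6174, 0.1001, 0.0112]
orientation: [180.0, 0.1, 180.0]
force: [0.2, -0.7, 0.2]
width: 0.254
grip_force: 30.6
```

```bash
python3 -c "
from h import *
print(go((.617,.100,.0066),90))"
```

```text
[0.0015, -0.0003, 0.0152, 0.0004, 0.001, -0.0001]
```

Request:
carry_out:
  steps: [0, 0, 0.008, 0, 0, 0, -1, 0, 0, 0.015, 0, 0, 0, -1, 0, 0, 0.015, 0, 0, 0, -1, 0, 0, 0.015, 0, 0, 0, -0.4, 0, 0, 0.015, 0, 0, 0, -0.25, 0, 0, 0.015, 0, 0, 0, -0.1, 0, 0, 0.015, 0, 0, 0, 0, 0, 0, -0.05, 0, 0, 0, 0, 0, 0, -0.18, 0, 0, 0, 0, 0, 0, -0.35, 0, 0, 0, 1, 0, 0, -0.55, 0, 0, 0, 1, 0.1, 0, -0.73, 0, 0, 0, 1, 0.25, 0, -0.8, 0, 0, 0, 1, 0.3, 0, -0.8, 0, 0, 0, 1, 0.3, 0, -0.8, 0, 0, 0, 1]

```text
time: 32.65
position: [0.5257, 0.0997, 0.2499]
orientation: [180.0, -0.0, 180.0]
force: [-0.1, 0.5, -0.1]
width: 1.001
grip_force: 0.0
```

```bash
python3 look.py p8 amber; python3 look.py p9 green
```

```text
32.65 [0.5257 0.0997 0.2499] [180.  -0. 180.] [  6.  14.  89.   0.  77. -84.]
32.7 [0.5267 0.0997 0.2494] [180.  -0. 180.] [  6.  14.  89.   0.  77. -84.]
```

View pics/p8.png

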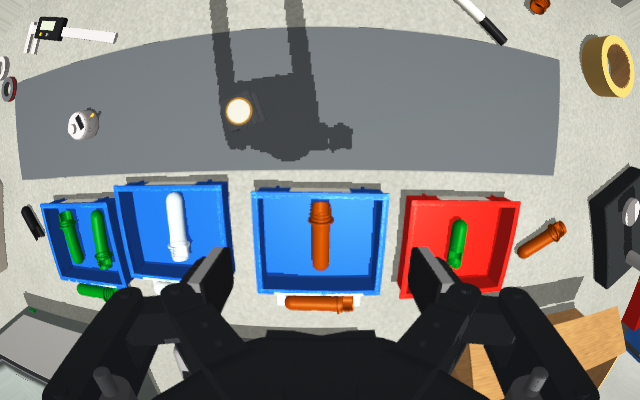

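The picture shows two greens in the green tray (70,237) and (101,240), the clear one at (178,228), the amber at (321,236) and the stub in red at (457,243). All lie flat, and the loupe stands in its place at (240,110).

```bash
python3 -c "
from plant import arm
print(arm.sign_off())"
```

```text
the job is handed in; nothing more can be done
None
```

All five preforms lie flat in their trays and the job is handed in, at about 33 s of the 112 s allowed; the magnifier was not touched, and no verdict came back.

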